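# Load a relay module under the spring clip of a contact-test jig

## Robot

A 7-joint arm with a two-finger parallel gripper is mounted at the origin on the work surface. World frame = base frame: x ahead of the robot, y to its left, z up, the work surface at z = 0. Lengths are in mm, angles in rad, forces in N, time in s.
With the tool pointing down it reaches from about 425 to 1025 mm from the base axis. Payload 9.4 kg.
Tool frame: the origin (TCP) lies at the very end of the fingers, on their centre line; the grasp point (between the pads) lies manip.grip_depth behind it (manip.grip_depth is the distance from the TCP to the grasp point, in mm); y points along the fingers, x is the direction in which the jaws open and shut, and the axes are right-handed (so a half turn about y gives the same grasp; the last joint's range is limited). The gripper opens to 85 mm and grips with 20 to 120 N. Pads are 22 mm wide; open, the fingers measure 114 mm over their backs; the gripper's body (76 mm by 85 mm) begins 54 mm behind the grasp point. The pads swing forward as they close: fully open they stand 13 mm farther back than shut.
Start: joints at [-1.332, 0.599, -0.003, 1.599, 0.002, 0.943, -0.08], TCP at [225.172, 689.146, 231.275] pointing down, gripper open.
Joint ranges: [-2.57, 2.57], [-0.35, 1.97], [-1.29, 1.29], [0.11, 2.56], [-1.05, 4.19], [0.11, 1.86], [-2.63, 2.63]. Speed limits (rad/s): [2.22, 2.22, 3.01, 3.01, 3.14, 3.14, 3.14].

## Interface

Orientations are given as [roll, pitch, yaw] about the fixed x, y, z axes, in that order (R = Rz(yaw) Ry(pitch) Rx(roll)).
In Python, from rig import manip, optics, order gives the robot as it stands.
- The arm moves only by the shell command python3 -m inch 'ROWS' [FORCE]. ROWS is JSON, one flat list of numbers, 7 for each row, row after row: the opening, from 0 (shut) to 1 (fully open), then the shift along the world's x, y, z in mm, then the turn, a rotation vector about the world's x, y, z in rad. A call has 1 to 20 rows; each row is the pose to reach, as a shift and turn from the pose commanded when the call began; what a row does not reach only later rows make up. A row lasts 1/12 s, in which the tool goes at most 41.7 mm and 7.16 degrees, less where a joint would pass 70% of its speed; a pose out of reach is approached as far as the arm can. A call with a gripper value outside its range is refused whole. The fingers move at their own pace and stop on an object; FORCE is the grip in N (left out, the last holds). Time passes only in rows, so rows that repeat a pose let the fingers close. It gives the time, the measured TCP pose, the force and the opening at its end, in the units of the state.
- manip.get_obs(): the state, without advancing time (a new reading comes with each control period).
- optics.read_camera(name): name is "side" or "top" or "wrist"; returns a dict with "color" (384x512x3 uint8, red, green, blue), "depth" (384x512 float32, mm along the optical axis (not along the pixel's ray), 0 where there is no reading), "fovy" (degrees; the focal length in pixels is half the picture's height over the tangent of half this angle, whatever the lens; pixels are square), "cx", "cy" (the principal point, pixels), "position" and "orientation" of the camera in the world; the wrist camera has in their place "tool_from_camera" (4x4, takes a point from camera to tool coordinates, whose origin is the TCP and whose axes are the tool frame's). Camera axes: x right, y down, z forward; pixel columns grow to the right and rows downward; lengths in mm; the calibration is good to about 2 mm. A picture is of the moment at which its call begins: read the wrist's pose just before it.
- order.sign_off(): hands the job in, once; it reports no verdict.
The state is a dict: "time": time; "qpos": joint angles; "joint_vel": joint speeds; "tau": joint torques, N m; "position": TCP position; "tool_rot": TCP orientation; "ft_force": force on the tool from outside, world axes, zero at the start; "torque": the same for the moment, N m; "grip_width": finger opening in mm.
Only numpy, scipy, OpenCV 4.12 (cv2) and the standard library are available. Lean on these libraries where they do the work, as an engineer would, in place of code of your own. Each camera call takes 0.05 s, during which the arm holds its last target. There are 200 camera calls.

## Task

Load the relay module into the test jig: with one fingertip press the clip's long steel plate down and keep it down so that the clip's nose lifts, and with the other fingertip push the module along its channel, under the nose, until it is fully home against the end stop. Then let go so that the clip closes on the module, and move clear. Only push the module, never lift it, and leave the LED bar, the screwdriver and the jar where they are.

Things in the scene. Friction and masses are not known exactly. Their poses are not given: they have to be found in the camera images.
- jig: Test jig fixed to the desk: aluminium base 190 x 140 x 8 mm, spanning its x -125 to +65, y -40 to +100 mm. Origin: on the desk below the centre line of a white slide channel along x; the module is pushed towards +x. A clip is hinged on a rod along x at y +36 mm, 26 mm above the desk, between two cheeks 5 x 10 mm, tops 32 mm above the desk, at x -122 and +12 mm.
- home (a point): Where the fully home module's origin lies: in the jig's frame x +18, y 0, z +14 mm (channel floor). The channel, open at the -x end, is 46 mm wide between rails 5 mm wide and 5 mm high (tops 19 mm above the desk), and ends at the stop, an upright block with its face at jig x +50 mm, top 28 mm above the desk.
- module: Loose relay module, about 120 g: flat carrier 64 (x) x 44 (y) x 8 mm in the channel, axes along the jig's, starting at jig x -52 to -22 mm. Origin: centre of underside. Front (+x) half bare. A terminal block 40 mm wide stands flush with the rear face (x -32 mm), top 22 mm above the underside: push this upright face at any height. Two relays, 20 mm high, stand before it (to x -3).
- lever: Moving part of the spring clip, a seesaw: steel press plate on the jig's +y side, hinge rod, jaw arm over the channel. Origin on the hinge at jig x 0; its x is the jig's x. The whole turns as one.
- nose (a point): Underside of the clip's blunt black nose, 20 mm long (jig x +22 to +42 mm), over the channel's middle; this point is mid-length, at jig x +32, y +2 mm. Released it is 2.5 mm above the channel floor and blocks the module, which cannot be forced past.
- plate_mid (a point): Middle of the press plate's top, 124 mm long along jig x (x -119 to +5 mm), 48 mm wide. Released it slopes up 0.36 rad towards +y, outer edge 40 mm above the desk. Fully pressed it lies level over jig y +44 to +92 mm, top 20 mm above the desk (6 mm above the channel floor), this point at jig x -57, y +68 mm. A fingertip can slide along it while pressing.
- clip (a joint): Angle of the clip, rad: 0 released, 0.36 plate fully down (hard stop). Sprung towards 0: about 8 N at the middle of the plate holds it fully down. From 0.22 on the nose clears the module. Closed on the module it rests at about 0.16.
- led_bar: Bystander: white LED bar 70 x 18 x 7 mm lying on the desk on the jig's -y side. Origin: centre of its underside.
- screwdriver: Bystander: screwdriver 150 mm long lying on the desk on the jig's +y side, 40 mm or more from the base plate. Origin: about its middle, on the desk.
- jar: Bystander: small jar, 38 mm across, 45 mm high, standing beyond the end stop. Origin: centre of its underside.
There are look-alikes about, which are no part of the job. Of the things that look like the jig, take the one that is farthest from the robot's base at the start.

How it is judged:
By the outcome, as a careful person would: the job done as asked, in the order asked, and still so for the second after the job is handed in, with the robot touching nothing.
It also fails if it takes over 35 s, if anything falls off the work surface, if the arm or the gripper's body presses on something with over 40 N, if the wrist force passes 120 N, or if a joint passes its speed limit or range.

## Working session

There is one attempt and no reset: what is moved stays moved. The work goes in short steps, Python scripts to look and compute and a shell command to move; the robot and the scene stay as the last step left them, time stands still between calls to the robot, and variables do not carry over. Pictures are saved under pics/ and viewed, about 8 in all and at most 12, crops included, and the job is handed in when it is done.

```bash
ls; mkdir -p pics
cat > h.py <<'E'
import numpy as np, cv2
from scipy.spatial.transform import Rotation as R
from rig import manip, optics, order
def snap(name,fn=None):
    o=manip.get_obs(); c=optics.read_camera(name)
    c['obs']=o
    if fn: cv2.imwrite('pics/'+fn,c['color'][:,:,::-1]); np.save('pics/'+fn[:-4],c,allow_pickle=True)
    return c
def load(fn): return np.load('pics/'+fn+'.npy',allow_pickle=True).item()
def rot(v):
    v=np.array(v,float)
    if v.shape==(3,3): return v
    if v.shape==(4,): return R.from_quat(v).as_matrix()
    return R.from_euler('xyz',v).as_matrix()
def cam(c):
    if 'tool_from_camera' in c:
        T=np.eye(4);T[:3,:3]=rot(c['obs']['tool_rot']);T[:3,3]=c['obs']['position'];T=T@np.array(c['tool_from_camera'])
        return T[:3,:3],T[:3,3]
    return rot(c['orientation']),np.array(c['position'])
def f(c): return c['color'].shape[0]/2/np.tan(np.radians(c['fovy'])/2)
def pt(c,u,v,z=None):
    M,p=cam(c); d=np.array([(u-c['cx'])/f(c),(v-c['cy'])/f(c),1])
    if z is None:
        w=c['depth'][int(v)-1:int(v)+2,int(u)-1:int(u)+2]; w=w[w>0]
        return M@(d*np.median(w))+p
    r=M@d; return p+r*(z-p[2])/r[2]
def pix(c,P):
    M,p=cam(c); q=M.T@(np.array(P)-p); return q[0]/q[2]*f(c)+c['cx'],q[1]/q[2]*f(c)+c['cy']
E
python3 - <<'E'
from h import *
print(manip.get_obs(), manip.grip_depth)
for n in ['top','side']:
    c=snap(n,n+'0.png'); print(n,{k:v for k,v in c.items() if k not in('color','depth','obs')})
a=cv2.imread('pics/top0.png');b=cv2.imread('pics/side0.png')
cv2.imwrite('pics/top0b.png',cv2.resize(a,(800,600),interpolation=cv2.INTER_CUBIC))
E
```

```text
pics
{'time': 0.0, 'qpos': array([-1.33170655,  0.60014477, -0.00255254,  1.60012166,  0.00178407,
        0.94293333, -0.07981507]), 'joint_vel': array([ 0.00169399, -0.00035365, -0.00180369, -0.00076924,  0.00059339,
        0.00036526,  0.00060436]), 'tau': array([-1.68366528e-04, -7.76450586e+01,  1.56512808e+00, -2.58019459e+01,
        1.24066739e-02,  8.80440959e-03, -4.17593640e-05]), 'position': array([225.0191858 , 688.69143976, 230.40557473]), 'tool_rot': array([-1.57092484,  0.00159968,  1.25504818]), 'ft_force': array([-0.65367573,  0.45427482, -0.17308643]), 'torque': array([-0.01066146,  0.01643916, -0.06210409]), 'grip_width': 85.37105314586265} 18.700000000000003
top {'fovy': 47.605398381301306, 'cx': 250.89811315849946, 'cy': 192.35272819285387, 'position': array([ 417.79186983,   29.94996321, 1059.98185114]), 'orientation': array([-2.97924397,  0.03746557, -1.57643538])}
side {'fovy': 43.07638060690066, 'cx': 261.93971622243544, 'cy': 188.5834696318953, 'position': array([ 293.65633239, -688.73028042,  965.09564789]), 'orientation': array([-2.42169414,  0.01407036, -0.37826997])}
```

View pics/top0b.png

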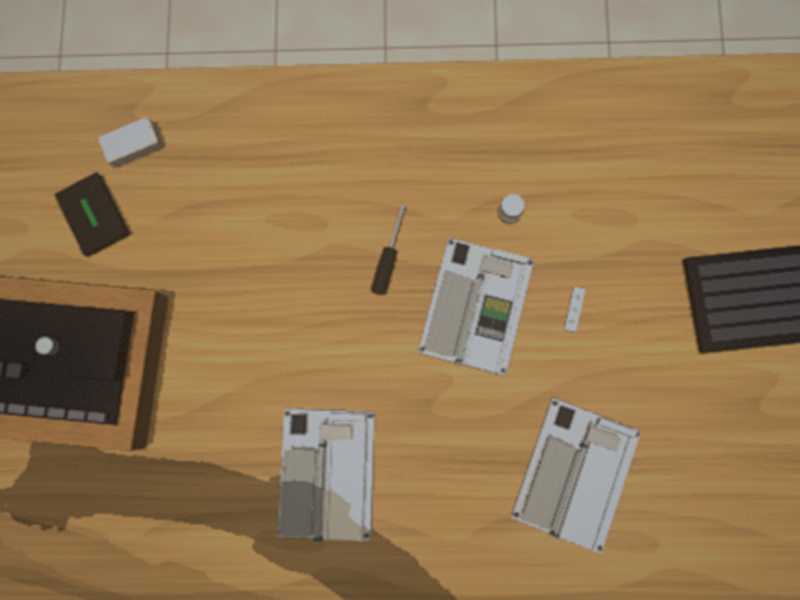

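View pics/side0.png

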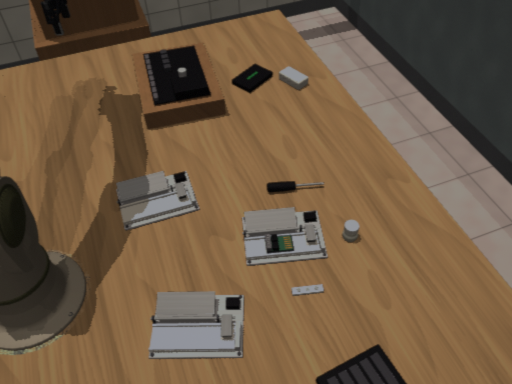

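Candidates for the jig, in 800×600 top-view pixels: A at (476,307), farthest and holding the green module; B at (328,475); C at (577,475). B and C are empty. A also has the screwdriver (388,250) on its left (+y) side, the LED bar (575,309) on its right and the jar (512,207) beyond the stop, so I choose A. Next is a close crop to check that and get the corners.

Run:
```python
import cv2
a=cv2.imread('pics/top0.png')[145:250,255:395]
cv2.imwrite('pics/crop1.png',cv2.resize(a,None,fx=5.5,fy=5.5,interpolation=cv2.INTER_CUBIC))
```

```text
(no output)
```

View pics/crop1.png

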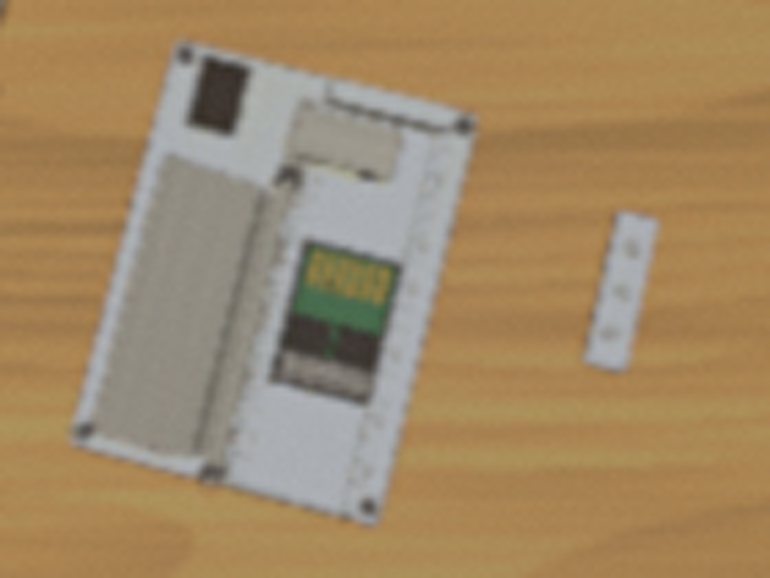

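The crop confirms A: aluminium base with corners near (178,42), (477,118), (375,522), (72,440), the plate on the left, the jaw arm at the top, and the module rear face (light terminal block) near y=390.

```bash
cat >> h.py <<'E'
def fit(J,W):
    J=np.array(J,float);W=np.array(W,float)[:,:2]
    a,b=J-J.mean(0),W-W.mean(0)
    th=np.arctan2((a[:,0]*b[:,1]-a[:,1]*b[:,0]).sum(),(a*b).sum())
    Rm=np.array([[np.cos(th),-np.sin(th)],[np.sin(th),np.cos(th)]])
    t=W.mean(0)-Rm@J.mean(0)
    return th,Rm,t,(W-(J@Rm.T+t))
E
python3 - <<'E'
from h import *
c=load('top0')
J=[(65,100),(65,-40),(-125,-40),(-125,100)]
q=[(178,42),(477,118),(375,522),(72,440)]
W=[pt(c,(x+.5)/5.5-.5+255,(y+.5)/5.5-.5+145,8) for x,y in q]
th,Rm,t,res=fit(J,W); print(th,t,res)
for n,j in [('above jig -40,20',(-40,20))]: print(n,Rm@j+t)
for x,y in [(272,382),(365,402)]: 
    p=pt(c,(x+.5)/5.5-.5+255,(y+.5)/5.5-.5+145,36);print('blockrear jig',Rm.T@(p[:2]-t))
w=snap('wrist'); print(w['tool_from_camera'],w['fovy'])
E
```

```text
-0.27399700225998497 [602.90400492 -99.65788436] [[-2.30101886 -0.67825924]
 [-1.37220838  1.60144178]
 [ 2.3262326   1.26540707]
 [ 1.34699464 -2.18858961]]
above jig -40,20 [569.80775175 -69.58068326]
blockrear jig [-79.07292216  21.47488622]
blockrear jig [-77.06622488 -18.82903983]
[[ 9.99999124e-01  9.73613631e-04  8.96779819e-04  2.08565814e-02]
 [-5.53709959e-04 -3.07684649e-01  9.51488229e-01 -1.42348914e+02]
 [ 1.20230729e-03 -9.51487892e-01 -3.07683840e-01  7.73941177e+01]
 [ 0.00000000e+00  0.00000000e+00  0.00000000e+00  1.00000000e+00]] 58.61816525291537
```

```bash
python3 -m inch '[0.7,40,-20,0,0,0,0, 0.7,335,-759,-20,0,0,0.042, 0.7,335,-759,-20,0,0,0.042, 0.7,335,-759,-20,0,0,0.042, 0.7,335,-759,-20,0,0,0.042, 0.7,335,-759,-20,0,0,0.042, 0.7,335,-759,-20,0,0,0.042, 0.7,335,-759,-20,0,0,0.042, 0.7,335,-759,-20,0,0,0.042, 0.7,335,-759,-20,0,0,0.042, 0.7,335,-759,-20,0,0,0.042, 0.7,335,-759,-20,0,0,0.042, 0.7,335,-759,-60,0,0,0.042, 0.7,335,-759,-60,0,0,0.042, 0.7,335,-759,-60,0,0,0.042, 0.7,335,-759,-70,0,0,0.042, 0.7,335,-759,-70,0,0,0.042, 0.7,335,-759,-70,0,0,0.042, 0.7,335,-759,-70,0,0,0.042, 0.7,335,-759,-70,0,0,0.042]'
```

```text
time: 1.82
position: [556.3, -61.4, 163.0]
tool_rot: [-1.571, -0.0, 1.297]
ft_force: [0.4, 0.7, 0.2]
grip_width: 59.7
```

```bash
python3 -m inch '[0.7,0,0,0,0,0,0, 0.7,0,0,0,0,0,0, 0.7,0,0,0,0,0,0]'
python3 - <<'E'
from h import *
w=snap('wrist','w1.png'); print(w['obs']['position'],w['obs']['tool_rot'],w['obs']['grip_width'])
cv2.imwrite('pics/w1b.png',cv2.resize(w['color'][:,:,::-1],(800,600),interpolation=cv2.INTER_CUBIC))
E
```

```text
time: 2.07
position: [555.5, -59.1, 163.1]
tool_rot: [-1.57, -0.0, 1.296]
ft_force: [0.5, 0.7, 0.2]
grip_width: 59.8
[555.54224887 -59.05125118 163.10567815] [-1.56982813e+00 -2.03521653e-04  1.29649142e+00] 59.79511127668649
```

View pics/w1b.png

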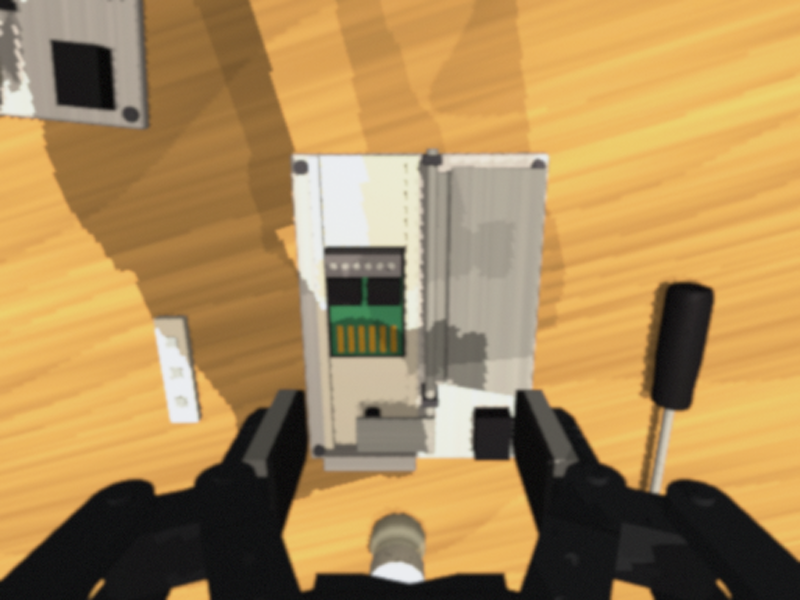

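Wrist view (800×600): base corners at (292,155), (548,154) and (311,458), with the fourth hidden by a finger. Module rear top edge is (325,249)–(405,247), the plate is at right, and the screwdriver is to its right, well clear.

Run:
```python
from h import *
c=load('w1'); s=lambda x,y:((x+.5)*.64-.5,(y+.5)*.64-.5)
J=[(-125,-40),(-125,100),(65,-40)]
W=[pt(c,*s(*q),8) for q in [(292,155),(548,154),(311,458)]]
th,Rm,t,res=fit(J,W); print(th,t,res)
for q,z in [((325,249),36),((405,247),36),((310,300),19),((424,300),19),((432,153),32),((429,402),32),((548,163),40),((530,392),40)]: print(q,z,Rm.T@(pt(c,*s(*q),z)[:2]-t), 'depth pt', pt(c,*s(*q)).round(1))
for u,v in [(330,180),(380,180),(370,375),(450,430),(200,200),(500,250),(365,262),(385,430)]:
    p=pt(c,*s(u,v)); print((u,v),(Rm.T@(p[:2]-t)).round(1),p[2].round(1))
p=c['obs']['position'];print('TCP jig',Rm.T@(p[:2]-t),p[2])
# front of finger tips
for u,v in [(283,395),(535,395)]:
    p=pt(c,*s(u,v)); print('finger',(Rm.T@(p[:2]-t)).round(1),p[2].round(1))
```

```text
-0.2711095472997465 [605.60872776 -97.89351549] [[ 0.95322254  0.95367702]
 [ 0.01028792 -1.54562355]
 [-0.96351046  0.59194652]]
(325, 249) 36 [-78.94353562 -19.2124039 ] depth pt [527.2 -98.9  18.7]
(405, 247) 36 [-79.89666691  21.81075625] depth pt [538.7 -56.9  14.6]
(310, 300) 19 [-46.24310843 -31.85218678] depth pt [ 555.2 -119.1    8.2]
(424, 300) 19 [-46.10018145  32.1919086 ] depth pt [573.4 -55.2   7.6]
(432, 153) 32 [-126.07970882   35.30537504] depth pt [493.7 -30.   28.6]
(429, 402) 32 [10.91345619 35.06133254] depth pt [626.  -67.1  31. ]
(548, 163) 40 [-121.62179465   90.84280929] depth pt [516.6  29.6   7.6]
(530, 392) 40 [ 0.59857678 90.3702828 ] depth pt [555.5 -24.6 173.2]
(330, 180) [-111.7  -18.2] 13.9
(380, 180) [-111.7    8.5] 14.5
(370, 375) [2.8 0.2] 13.3
(450, 430) [43.8 49.5] 7.8
(200, 200) [-99.6 -94.1] 0.2
(500, 250) [-77.4  71.2] 32.3
(365, 262) [-72.    1.1] 35.9
(385, 430) [28.1  9.7] 33.5
TCP jig [-58.63975083  24.01569127] 163.10567815429903
finger [-68.1 -10.3] 175.0
finger [-68.   58.1] 175.2
```

```bash
python3 -m inch '[0.7,-35.5,20,0,0,0,0.003, 0.7,-35.5,20,-40,0,0,0.003, 0.7,-35.5,20,-80,0,0,0.003, 0.7,-35.5,20,-105,0,0,0.003, 0.7,-35.5,20,-105,0,0,0.003, 0.7,-35.5,20,-105,0,0,0.003]'
python3 - <<'E'
from h import *
w=snap('wrist','w2.png'); s=snap('side','s2.png')
p=w['obs']['position']; th=-.271;Rm=np.array([[np.cos(th),-np.sin(th)],[np.sin(th),np.cos(th)]])
print(p,w['obs']['ft_force'],'jig',Rm.T@(p[:2]-[605.3,-98.2]))
u,v=map(int,pix(s,p));print(u,v)
b=cv2.resize(s['color'][v-75:v+75,u-100:u+100,::-1],(600,450),interpolation=cv2.INTER_CUBIC)
cv2.imwrite('pics/s2b.png',b)
E
```

```text
time: 2.62
position: [519.6, -37.8, 58.1]
tool_rot: [-1.568, 0.0, 1.303]
ft_force: [-0.2, 0.0, 1.3]
grip_width: 59.9
[519.64248776 -37.76780855  58.12098749] [-0.22334258  0.04794144  1.252077  ] jig [-98.70872849  35.29654495]
254 223
```

View pics/w2.png

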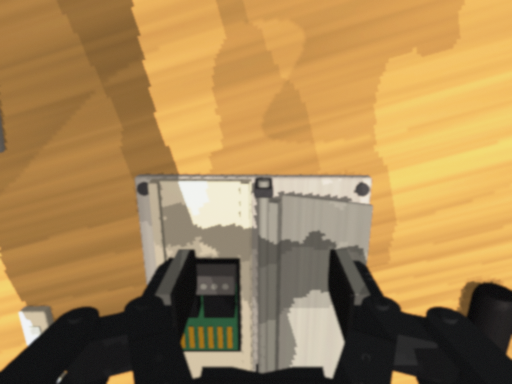

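View pics/s2b.png

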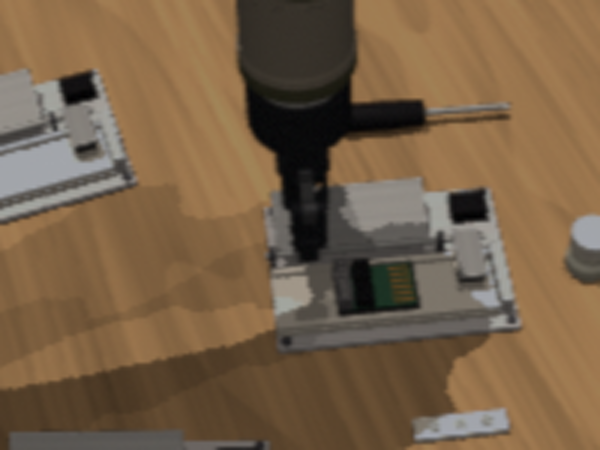

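Fingers straddle the hinge: the left one (190,260) is over the channel behind the module's rear edge (215,260), the right one (350,265) over the plate. Side view: the tip at (305,255) sits just behind the block's rear at (337,262). I'll descend with force checks.

```bash
python3 -m inch '[0.7,0,0,-12,0,0,0, 0.7,0,0,-24,0,0,0, 0.7,0,0,-24,0,0,0, 0.7,0,0,-24,0,0,0]'; python3 -m inch '[0.7,0,0,-4,0,0,0, 0.7,0,0,-8,0,0,0, 0.7,0,0,-8,0,0,0, 0.7,0,0,-8,0,0,0]';  python3 -c "
from h import *
w=snap('wrist','w3.png')"
```

```text
time: 3.05
position: [521.0, -39.2, 35.7]
tool_rot: [-1.572, -0.0, 1.3]
ft_force: [0.5, 0.1, 0.0]
grip_width: 59.7
time: 3.38
position: [520.8, -39.4, 26.7]
tool_rot: [-1.572, -0.0, 1.3]
ft_force: [0.6, 0.8, 1.8]
grip_width: 59.6
```

View pics/w3.png

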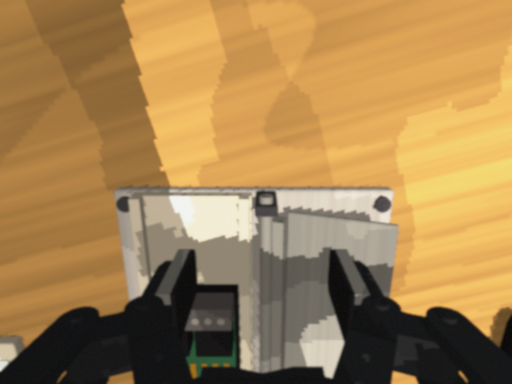

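```bash
for i in 1 2 3; do python3 -m inch '[0.7,0,0,-2,0,0,0, 0.7,0,0,-4,0,0,0, 0.7,0,0,-4,0,0,0]' | grep -E 'pos|ft'; done
```

```text
position: [520.8, -39.1, 22.3]
ft_force: [1.0, 0.4, 2.6]
position: [520.8, -39.3, 18.2]
ft_force: [1.9, 1.6, 4.9]
position: [520.8, -39.5, 14.6]
ft_force: [0.6, -0.0, 12.3]
```

Run:
```python
from h import *
th=-.271;Rm=np.array([[np.cos(th),-np.sin(th)],[np.sin(th),np.cos(th)]]);t=np.array([605.3,-98.2])
w=snap('wrist','w4.png');s=snap('side','s4.png');s0=load('side0')
o=w['obs'];print(o['position'],o['ft_force'],o['torque'],'jig',Rm.T@(o['position'][:2]-t))
def hmap(c,pts):
    M,p=cam(c);v,u=np.mgrid[:384,:512];D=c['depth'];X=np.stack([(u-c['cx'])/f(c)*D,(v-c['cy'])/f(c)*D,D],-1)@M.T+p
    xy=(X[...,:2]-t)@Rm
    for q in pts:
        m=(np.hypot(*(xy-q).transpose(2,0,1))<3)&(D>0)&(X[...,2]<60); print(q,m.sum(),np.median(X[...,2][m]).round(1) if m.any() else None,end=' | ')
    print()
P=[(-110,88),(-110,60),(-60,88),(-60,60),(-20,85),(-20,60),(32,2),(32,10),(-70,0),(-100,10),(-100,-10)]
hmap(w,P);hmap(s,P);hmap(s0,P)
```

```text
[520.75219467 -39.53607226  14.64994892] [ 0.62078631 -0.03522317 12.3301735 ] [ 0.37478699 -0.23035333 -0.05917424] jig [-97.16616631  33.88987944]
(-110, 88) 136 19.7 | (-110, 60) 134 19.6 | (-60, 88) 0 None | (-60, 60) 100 19.6 | (-20, 85) 0 None | (-20, 60) 0 None | (32, 2) 0 None | (32, 10) 0 None | (-70, 0) 74 35.9 | (-100, 10) 111 13.6 | (-100, -10) 170 14.0 | 
(-110, 88) 0 None | (-110, 60) 1 29.8 | (-60, 88) 2 18.8 | (-60, 60) 4 19.7 | (-20, 85) 3 18.7 | (-20, 60) 4 19.1 | (32, 2) 7 43.4 | (32, 10) 5 42.5 | (-70, 0) 3 36.8 | (-100, 10) 0 None | (-100, -10) 12 32.1 | 
(-110, 88) 6 36.8 | (-110, 60) 5 29.5 | (-60, 88) 3 39.6 | (-60, 60) 3 28.2 | (-20, 85) 5 38.6 | (-20, 60) 4 28.4 | (32, 2) 5 34.0 | (32, 10) 5 34.8 | (-70, 0) 4 35.5 | (-100, 10) 5 13.5 | (-100, -10) 7 13.9 |
```

Plate level at 19.7 mm (fully down) at about 12 N, and the nose has lifted about 9 mm. Now I push along jig +x with the plate held down.

```bash
python3 -m inch '[0.7,3.9,-1.1,-0.5,0,0,0, 0.7,7.7,-2.1,-0.5,0,0,0, 0.7,11.6,-3.2,-0.5,0,0,0, 0.7,15.4,-4.3,-0.5,0,0,0, 0.7,19.3,-5.4,-0.5,0,0,0, 0.7,23.1,-6.4,-0.5,0,0,0, 0.7,27,-7.5,-0.5,0,0,0, 0.7,27,-7.5,-0.5,0,0,0]'|grep -E 'pos|ft|time'; python3 -m inch '[0.7,3.9,-1.1,0,0,0,0, 0.7,7.7,-2.1,0,0,0,0, 0.7,11.6,-3.2,0,0,0,0, 0.7,15.4,-4.3,0,0,0,0, 0.7,19.3,-5.4,0,0,0,0, 0.7,23.1,-6.4,0,0,0,0, 0.7,27,-7.5,0,0,0,0, 0.7,27,-7.5,0,0,0,0]'|grep -E 'pos|ft|time'
python3 - <<'E'
from h import *
th=-.271;Rm=np.array([[np.cos(th),-np.sin(th)],[np.sin(th),np.cos(th)]]);t=np.array([605.3,-98.2])
o=manip.get_obs();print('jig',Rm.T@(o['position'][:2]-t),o['position'][2],'F jig',Rm.T@o['ft_force'][:2],o['ft_force'][2])
s=snap('side','s5.png')
cv2.imwrite('pics/s5b.png',cv2.resize(s['color'][190:280,220:350,::-1],None,fx=5,fy=5,interpolation=cv2.INTER_CUBIC))
E
```

```text
time: 4.95
position: [542.6, -46.2, 14.3]
ft_force: [-11.8, 3.7, 24.3]
time: 5.62
position: [570.2, -53.7, 14.4]
ft_force: [-10.9, 2.2, 23.4]
jig [-45.73160933  33.44024795] 14.414620587222288 F jig [-11.13116477  -0.78279968] 23.417860861353297
```

View pics/s5b.png

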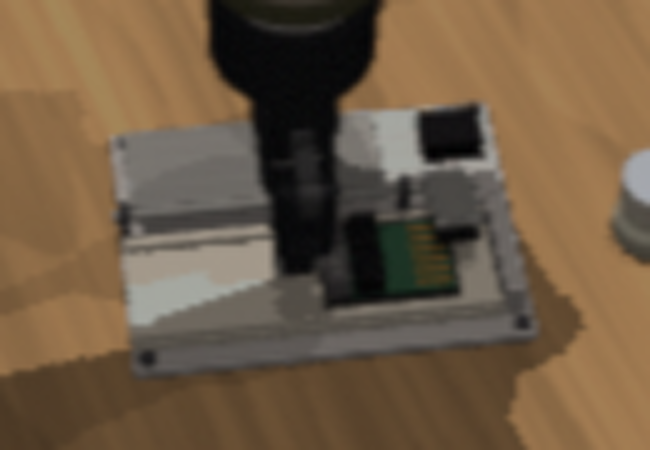

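The module slides ahead of the finger (block rear at (325,270)) and its front is entering beneath the raised nose (455,200). Continuing in smaller steps until the stop shows in the force.

```bash
cat > st.py <<'E'
from h import *
th=-.271;Rm=np.array([[np.cos(th),-np.sin(th)],[np.sin(th),np.cos(th)]]);t=np.array([605.3,-98.2])
o=manip.get_obs();print(o['time'],'jig',Rm.T@(o['position'][:2]-t),o['position'][2],'F jig',Rm.T@o['ft_force'][:2],o['ft_force'][2])
E
python3 -m inch '[0.7,3.9,-1.1,0,0,0,0, 0.7,7.7,-2.1,0,0,0,0, 0.7,11.6,-3.2,0,0,0,0, 0.7,15.4,-4.3,0,0,0,0, 0.7,15.4,-4.3,0,0,0,0, 0.7,15.4,-4.3,0,0,0,0]'>/dev/null; python3 st.py; python3 -m inch '[0.7,1.5,-0.4,0,0,0,0, 0.7,2.9,-0.8,0,0,0,0, 0.7,2.9,-0.8,0,0,0,0]'>/dev/null; python3 st.py
```

```text
6.1667 jig [-29.80280176  33.55168941] 14.471913230477172 F jig [-12.25729279  -0.57591855] 22.907550215200317
6.4167 jig [-29.61051052  33.53868902] 14.292197222978295 F jig [-19.4034693   -0.26550864] 28.458953519134365
```

Run:
```python
from h import *
w=snap('wrist','w6.png');s=snap('side','s6.png')
a=cv2.resize(w['color'][150:330,130:330,::-1],(500,450),interpolation=cv2.INTER_CUBIC)
b=cv2.resize(s['color'][205:265,270:330,::-1],(450,450),interpolation=cv2.INTER_CUBIC)[:,:300+150]
cv2.imwrite('pics/c6.png',cv2.resize(np.hstack([a,b]),(800,379)))
```

```text
(no output)
```

View pics/c6.png

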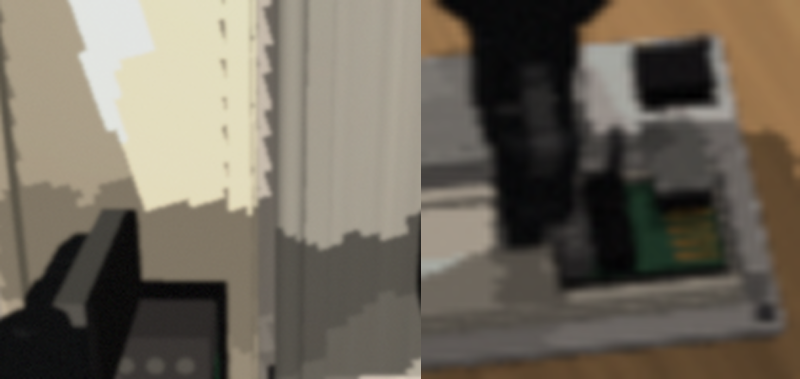

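Run:
```python
from h import *
th=-.271;Rm=np.array([[np.cos(th),-np.sin(th)],[np.sin(th),np.cos(th)]]);t=np.array([605.3,-98.2])
def cloud(c):
    M,p=cam(c);v,u=np.mgrid[:384,:512];D=c['depth'];X=np.stack([(u-c['cx'])/f(c)*D,(v-c['cy'])/f(c)*D,D],-1)@M.T+p
    return np.dstack([(X[...,:2]-t)@Rm,X[...,2]])
for n in ['w1','w4','w6']:
    X=cloud(load(n)); r=X[((X[...,1]>8)&(X[...,1]<17)&(X[...,2]<50)&(X[...,2]>10)&(X[...,0]>-125)&(X[...,0]<-2))]
    print(n)
    for z0,z1 in [(34,38),(25,32),(17,24)]:
        m=r[(r[:,2]>z0)&(r[:,2]<z1)]
        if len(m): print(z0,z1,len(m),np.percentile(m[:,0],[0,2,10,50]).round(1))
for n in ['side0','s6']:
    X=cloud(load(n))
    print(n,'front/stop gap profile')
    for y in (-15,-12):
        r=X[(abs(X[...,1]-y)<2)&(X[...,0]>-95)&(X[...,0]<70)&(X[...,2]<60)]; r=r[np.argsort(r[:,0])]; print([tuple(q) for q in r[:,[0,2]].round(0).astype(int).tolist()])
```

```text
w1
34 38 207 [-76.3 -76.1 -75.  -68.9]
25 32 34 [-76.3 -76.3 -76.2 -75.9]
17 24 345 [-76.2 -76.1 -42.  -29.1]
w4
34 38 616 [-77.  -76.4 -75.6 -70.1]
25 32 201 [-76.9 -76.7 -76.5 -75.9]
17 24 180 [-76.8 -76.7 -76.4 -75.9]
w6
34 38 570 [-17.7 -17.2 -16.6 -11.8]
25 32 197 [-17.8 -17.7 -17.4 -16.9]
17 24 167 [-17.8 -17.6 -17.3 -16.8]
side0 front/stop gap profile
[(-94, 16), (-92, 14), (-91, 14), (-91, 17), (-89, 13), (-87, 17), (-84, 12), (-82, 13), (-80, 12), (-77, 35), (-77, 36), (-75, 35), (-75, 35), (-73, 36), (-72, 38), (-70, 33), (-68, 35), (-68, 39), (-66, 21), (-66, 23), (-64, 33), (-61, 35), (-59, 32), (-56, 30), (-56, 31), (-54, 31), (-52, 35), (-47, 22), (-47, 22), (-45, 21), (-44, 22), (-42, 24), (-40, 25), (-38, 24), (-35, 23), (-35, 17), (-33, 22), (-31, 23), (-28, 23), (-28, 23), (-26, 21), (-21, 24), (-19, 20), (-19, 25), (-18, 21), (-16, 23), (-16, 24), (-12, 16), (-9, 13), (-7, 14), (-6, 14), (-4, 13), (-4, 16), (-2, 16), (0, 16), (3, 14), (3, 13), (5, 13), (5, 15), (7, 16), (10, 13), (10, 14), (12, 14), (15, 10), (15, 12), (17, 12), (20, 15), (20, 11), (22, 14), (24, 1
[... 2849 characters left out ...]
5, 41), (-35, 36), (-33, 41), (-32, 14), (-32, 15), (-31, 42), (-30, 32), (-30, 13), (-28, 42), (-28, 34), (-28, 36), (-28, 13), (-26, 38), (-25, 31), (-25, 34), (-25, 13), (-25, 14), (-23, 40), (-23, 13), (-21, 13), (-20, 15), (-17, 38), (-14, 37), (-14, 38), (-12, 33), (-9, 32), (-5, 37), (-5, 33), (-2, 33), (0, 31), (0, 34), (0, 38), (0, 34), (2, 35), (5, 33), (5, 34), (7, 32), (9, 32), (12, 22), (15, 22), (17, 22), (17, 23), (19, 24), (20, 24), (22, 22), (24, 21), (24, 22), (27, 21), (29, 22), (31, 23), (33, 24), (34, 25), (36, 22), (36, 25), (38, 25), (38, 25), (44, 20), (46, 13), (50, 27), (50, 26), (52, 28), (54, 31), (55, 26), (57, 25), (57, 26), (64, 1), (66, -1), (67, 0), (69, -2)]
```

Ambiguous: the module front is within 0–4 mm of the stop, which is inside the calibration error. I'll push on gently and watch whether it still moves.

```bash
for i in 1 2; do python3 -m inch '[0.7,1.5,-0.4,0.3,0,0,0, 0.7,2.9,-0.8,0.5,0,0,0, 0.7,2.9,-0.8,0.5,0,0,0, 0.7,2.9,-0.8,0.5,0,0,0]'>/dev/null; python3 st.py; done
```

```text
6.85 jig [-26.22202547  33.5026216 ] 14.606801459018774 F jig [-18.52372295   0.88792213] 24.92238328760758
7.1833 jig [-26.23533494  33.46690722] 14.607113011592936 F jig [-24.42913746   1.4471555 ] 27.409681853582608
```

```bash
for i in 1 2; do python3 -m inch '[0.7,1.5,-0.4,0.3,0,0,0, 0.7,2.9,-0.8,0.6,0,0,0, 0.7,2.9,-0.8,0.6,0,0,0, 0.7,2.9,-0.8,0.6,0,0,0]'>/dev/null; python3 st.py; done
python3 - <<'E'
from h import *
w=snap('wrist','w7.png');s=snap('side','s7.png');tp=snap('top','t7.png')
b=cv2.resize(s['color'][205:265,280:335,::-1],(550,600),interpolation=cv2.INTER_CUBIC)
cv2.imwrite('pics/c7.png',b)
E
```

```text
7.5167 jig [-26.20506808  33.44519046] 14.654925325909582 F jig [-31.23334134   3.03079054] 27.915798326821413
7.85 jig [-26.20345501  33.42572548] 14.661640717627401 F jig [-37.0320175    3.26740172] 29.075147230299553
```

View pics/c7.png

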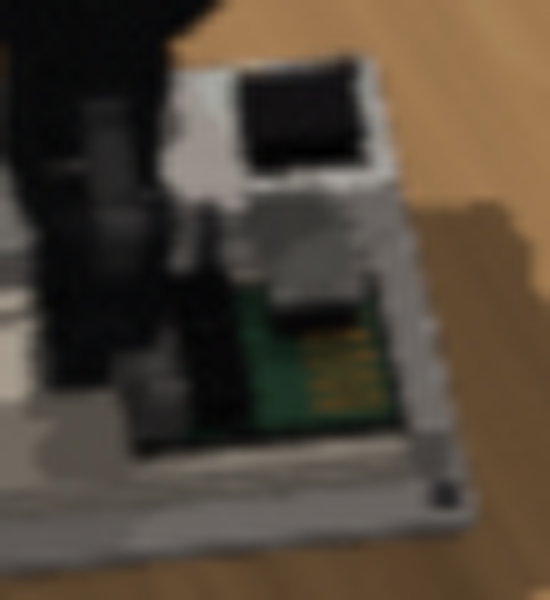

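Hard stop confirmed: no motion from 18 to 37 N, and the module's front edge (400,410) is flush with the stop. Next I back the pusher off with the plate still down, so that the lift can't drag the module.

```bash
python3 -m inch '[0.7,-4.8,1.3,0,0,0,0, 0.7,-9.6,2.7,0,0,0,0, 0.7,-14.5,4,0,0,0,0, 0.7,-19.3,5.4,0,0,0,0, 0.7,-22.2,6.2,0,0,0,0, 0.7,-22.2,6.2,0,0,0,0, 0.7,-22.2,6.2,0,0,0,0]'>/dev/null; python3 st.py
```

```text
8.5833 jig [-32.90264398  33.82868147] 16.481603298429846 F jig [ 1.41547672 -0.76329358] 5.374351718182159
```

```bash
python3 -m inch '[0.7,0,0,3,0,0,0, 0.7,0,0,6,0,0,0, 0.7,0,0,9,0,0,0, 0.7,0,0,14,0,0,0, 0.7,0,0,20,0,0,0, 0.7,0,0,40,0,0,0, 0.7,0,0,70,0,0,0, 0.7,-20,0,110,0,0,0, 0.7,-40,0,140,0,0,0, 0.7,-40,0,140,0,0,0, 0.7,-40,0,140,0,0,0]'
python3 - <<'E'
from h import *
w=snap('wrist','w8.png');s=snap('side','s8.png')
a=cv2.resize(w['color'][:,100:400,::-1],(450,576)); b=cv2.resize(s['color'][195:275,285:335,::-1],(350,576),interpolation=cv2.INTER_CUBIC)
cv2.imwrite('pics/c8.png',np.hstack([a,b]))
th=-.271;Rm=np.array([[np.cos(th),-np.sin(th)],[np.sin(th),np.cos(th)]]);t=np.array([605.3,-98.2])
for n in ['w8','s8','s7','side0']:
    c=load(n);M,p=cam(c);v,u=np.mgrid[:384,:512];D=c['depth'];X=np.stack([(u-c['cx'])/f(c)*D,(v-c['cy'])/f(c)*D,D],-1)@M.T+p
    xy=(X[...,:2]-t)@Rm; z=X[...,2]
    r=(xy[...,1]>-15)&(xy[...,1]<15)&(z>25)&(z<33)&(xy[...,0]<-5)&(xy[...,0]>-60)
    print(n,'rear',np.percentile(xy[...,0][r],[2,20,50]).round(1) if r.any() else '',end=' ')
    for q in [(-60,88),(-60,55),(32,2),(32,10),(-10,0),(20,-12)]:
        m=(np.hypot(*(xy-q).transpose(2,0,1))<4)&(D>0)&(z<60); print(q,m.sum(),np.median(z[m]).round(1) if m.any() else None,end=' | ')
    print()
E
```

```text
time: 9.5
position: [541.9, -56.6, 158.4]
tool_rot: [-1.574, -0.001, 1.3]
ft_force: [0.1, -0.4, -0.3]
grip_width: 59.8
w8 rear [-14.5 -14.2 -13.9] (-60, 88) 71 30.0 | (-60, 55) 63 23.4 | (32, 2) 57 39.4 | (32, 10) 56 38.0 | (-10, 0) 84 35.6 | (20, -12) 9 21.9 | 
s8 rear [-16.7 -16.5 -16.1] (-60, 88) 6 30.3 | (-60, 55) 6 24.0 | (32, 2) 9 38.2 | (32, 10) 6 37.8 | (-10, 0) 10 36.1 | (20, -12) 7 21.8 | 
s7 rear [-38.  -33.8 -25.2] (-60, 88) 4 19.5 | (-60, 55) 7 20.3 | (32, 2) 12 38.3 | (32, 10) 5 42.0 | (-10, 0) 0 None | (20, -12) 7 22.3 | 
side0 rear [-58.9 -56.6 -53.1] (-60, 88) 6 39.1 | (-60, 55) 8 27.2 | (32, 2) 8 34.8 | (32, 10) 6 34.9 | (-10, 0) 8 13.5 | (20, -12) 9 13.6 |
```

View pics/c8.png

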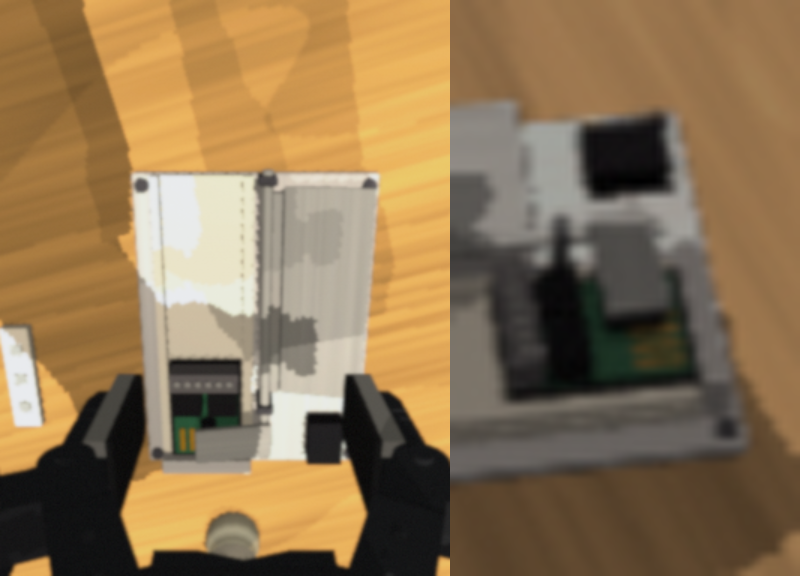

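Module rear face is at jig x −14 (home), its front is at the stop, and the plate slope gives a clip angle of about 0.16, so the clip is closed on the module. Arm clear with zero force.

```bash
python3 -m inch '[0.7,0,0,0,0,0,0, 0.7,0,0,0,0,0,0, 0.7,0,0,0,0,0,0]'|grep -E 'time|ft'; python3 -c "
from rig import order; print(order.sign_off())"
```

```text
time: 9.85
ft_force: [-0.2, 0.3, -0.5]
the job is handed in; nothing more can be done
None
```

The relay module is loaded: it sits fully home against the end stop with the clip closed on it. I handed the job in at 9.85 s, with the arm clear and touching nothing.

I used the farthest of the three jigs. One fingertip held the plate fully down (level, about 20 mm above the desk) while the other pushed the module under the raised nose. I backed the pushing finger off about 7 mm before lifting, so the lift could not drag the module.

**Last checks**
- **Against the stop:** pushing from 18 up to 37 N moved it no further. Afterwards the wrist camera put its rear face at jig x −14 mm, which is the home position.
- **Clip closed:** the plate's slope gives a clip angle of about 0.16 rad, the value expected when it is closed on the module.
- **Force on the tool:** about zero.

**Disagreements and gaps**
- **Side camera:** it put the rear face at about −16.5 mm. It had also shown the empty jig's stop about 2.5 mm short, so I put this down to calibration.
- **Pause in the push:** the module paused about 3.5 mm before home, at 19 N, then went on to the stop.
- **Plate during back-off:** the plate finger rose about 2 mm, so the clip angle eased to an estimated 0.31 rad, with the nose still clear.
- **Bystanders:** I did not measure the LED bar, screwdriver or jar again at the end. The arm stayed away from all three.

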